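Drift a worn bearing out of its gearbox carrier

ROBOT

A 7-joint arm with a two-finger parallel gripper is mounted at the origin on the work surface. World frame = base frame: x ahead of the robot, y to its left, z up, the work surface at z = 0. Lengths are in mm, angles in rad, forces in N, time in s.
With the tool pointing down it reaches from about 400 to 900 mm from the base axis. Payload 5.5 kg.
Tool frame: the origin (TCP) lies midway between the tips of the shut fingers; the grasp point (between the pads) lies 19 mm behind it (bot.tcp_to_grasp is the distance from the TCP to the grasp point, in mm); z points along the fingers, y is the line along which they close (so a half turn about z gives the same grasp; the last joint's range is limited). The gripper opens to 85 mm and grips with 20 to 120 N. Pads are 22 mm wide; open, the fingers measure 114 mm over their backs; the gripper's body (76 mm by 85 mm) begins 54 mm behind the grasp point. The pads swing forward as they close: fully open they stand 13 mm farther back than shut.
Start: joints at [1.538, 0.501, -0.427, 1.55, 0.221, 1.138, -0.21], TCP at [189.512, -621.76, 231.31] pointing down, gripper open.
Joint ranges: [-2.88, 2.88], [-0.31, 2.03], [-1.54, 1.56], [0.2, 2.42], [-1.41, 4.55], [0.19, 2.02], [-2.57, 2.57]. Speed limits (rad/s): [2.57, 2.57, 3.14, 3.14, 3.14, 3.14, 3.14].

INTERFACE

Orientations are given as a unit quaternion [x, y, z, w].
In Python, from workcell import bot gives the robot as it stands.
- The arm moves only by the shell command python3 -m creep 'ROWS' [FORCE]. ROWS is JSON, a list of rows, each a list of 7 numbers: the turn, a rotation vector about the tool's x, y, z in degrees, then the shift along the tool's x, y, z in cm, then the closure in counts, from 0 (fully open) to 255 (shut). A call has 1 to 5 rows; each row is the pose to reach, as a shift and turn from the pose commanded when the call began, along the tool's axes at that moment; what a row does not reach only later rows make up. A row lasts 1/8 s, in which the tool goes at most 62.5 mm and 10.7 degrees, less where a joint would pass 70% of its speed; a pose out of reach is approached as far as the arm can. A call with a gripper value outside its range is refused whole. The fingers move at their own pace and stop on an object; FORCE is the grip in N (left out, the last holds). Time passes only in rows, so rows that repeat a pose let the fingers close. It gives the time, the measured TCP pose, the force, the opening and the grip force at its end, in the units of the state.
- bot.read_state(): the state, without advancing time (a new reading comes with each control period).
- bot.camera(name): name is "scene" or "top" or "wrist"; returns the picture (384x512x3 uint8, red, green, blue); there is no depth.
- bot.camera_params(name): a dict with "fx", "fy", "cx", "cy" (pixels), "origin" and "orientation" of the camera in the world; the wrist camera has in their place "T_tool_cam" (4x4, takes a point from camera to tool coordinates, whose origin is the TCP and whose axes are the flange's). Camera axes: x right, y down, z forward; pixel columns grow to the right and rows downward; lengths in mm; the calibration is good to about 2 mm. A picture is of the moment at which its call begins: read the wrist's pose just before it. camera_params takes no time and is no camera call.
- bot.sign_off(): hands the job in; it is judged then, once.
The state is a dict: "clock": time; "joint_pos": joint angles; "joint_velocities": joint speeds; "joint_torque": joint torques, N m; "tool_pos": TCP position; "ee_rot": TCP orientation; "wrist_force": force on the tool from outside, world axes, zero at the start; "torque": the same for the moment, N m; "finger_gap": finger opening in mm; "grip_force": force on a finger pad.
Only numpy, scipy, OpenCV 4.12 (cv2) and the standard library are available. Lean on these libraries where they do the work, as an engineer would, in place of code of your own. Each camera call takes 0.05 s, during which the arm holds its last target. There are 200 camera calls.

TASK

Lift the aluminium bearing carrier off the bench and set it the same way up over the brass pin of the blue drift stand, so that the pin enters the access hole in its underside, then press it down until it bottoms on the stand's shoulder and the worn red-sealed bearing has been poked up loose out of its seat; stop as soon as it bottoms and do not force it. Leave the carrier sitting on the stand, pick the raised bearing out and put it in the black scrap tray, without disturbing the other things on the bench.

Things in the scene. Friction and masses are not known exactly. Their poses are not given: they have to be found in the camera images.
- carrier: bare aluminium bearing carrier, loose, 0.3 to 0.55 kg, flat on the bench: a block 84 mm (its x) by 56 mm (its y), 30 mm thick, with 12 mm thick bolt lugs at both x ends (116 mm overall). Origin at the centre of its underside, z up. On its centre axis: from the top a bearing seat 37 mm in diameter, 17 mm deep, then a 13 mm floor with a through access hole of 19 mm diameter
- carrier_mid (a point): centre of the carrier on the bore axis, 15 mm above its underside; axes as carrier. Grip across the 56 mm width over the centre (fingers closing along its y): the bearing then rises between the fingers. Half a turn makes no difference
- bearing_mid (a point): centre of the worn bearing: loose steel disc with a red seal, capped bore, 36 mm in diameter, 16 mm high, 80 g; z its axis. It starts on the floor of the seat, top 1 mm below the carrier's top, so it cannot be gripped. Pushing it up takes 8 to 25 N (more than the carrier's weight) until it has risen 10 mm; above that it is loose
- bearing: the same bearing, origin at the centre of its underside
- stand: drift stand bolted down, blue base 110 x 100 x 12 mm; origin at its underside's centre on the pin axis, z up. A steel column rises from it: flat shoulder disc, 46 mm in diameter, on which the carrier's underside comes to rest, and above it an upright brass pin of 16 mm diameter, its tip 25 mm above the shoulder (flat 11 mm nose, 5 mm taper). Carrier or bearing may press on it with at most 40 N
- tray: black open scrap tray fixed to the bench, 150 mm (x) x 130 mm (y), 30 mm high, walls and floor 4 to 5 mm; origin at the centre of its underside. Tray and carrier may lie on either side of the stand
- gear: bystander: loose steel spur gear lying flat, 78 mm in diameter, 20 mm high, origin under its centre
- bush: bystander: loose brass bush, 34 mm in diameter, 22 mm high, origin under its centre
- tape: bystander: blue roll of tape lying flat, 100 mm in diameter, 24 mm high, origin under its centre
- spanner: bystander: loose steel spanner lying along its x
- torch: bystander: loose red pocket torch, 135 mm long along its x, 28 mm high
- drum: bystander: dark steel selector drum standing upright, 40 mm in diameter, 90 mm high, origin under its centre
- driver: bystander: loose screwdriver lying along its x
- collar (a point): top of the stand's fixed blue collar (46 mm in diameter), on the pin axis, 34 mm above the bench. The column above it has been screwed to any height: shoulder 46 to 72 mm above the bench, pin tip 71 to 97 mm; this setting is not measured, feel for it. It is rigid under load. With the carrier down on the shoulder the bearing is raised 12 mm: 11 mm proud of the carrier's top

How it is judged (in metres and radians):
On the way:
1. with the carrier upright over the stand's pin, the bearing has been poked up at least 10.5 mm from the floor of its seat while still in the carrier (z of bearing in the frame of carrier between 0.0235 and 0.029 m and horizontal distance between bearing and carrier below 0.004 m and horizontal distance between carrier and stand below 0.004 m and angle between carrier's own z axis and vertical below 0.12 rad), for 0.2 s.
At the end, for the whole second after the job is handed in: The bearing lies at rest inside the scrap tray; the carrier sits level (within 0.1 rad) and at rest on the stand's shoulder, its bore within 4 mm of the pin's axis (z of bearing in the frame of tray between 0 and 0.03 m and x of bearing_mid in the frame of tray between -0.071 and 0.071 m and y of bearing_mid in the frame of tray between -0.061 and 0.061 m and linear speed of each of bearing, carrier below 0.02 m/s and horizontal distance between carrier and stand below 0.004 m and angle between carrier's own z axis and vertical below 0.1 rad and z of carrier in the frame of stand between 0.04 and 0.078 m); the robot touches nothing.
It fails at once if the carrier is forced against the stand with more than 40 N (contact force between carrier and stand above 40 N).
It fails at once if the bearing is pushed against the stand with more than 40 N (contact force between bearing and stand above 40 N).
It fails at once if a bystander is moved more than 30 mm (distance of any of gear, bush, tape, spanner, torch, drum, driver from where it was at the start of the episode above 0.03 m).
It also fails if it takes over 61 s, if anything falls off the work surface, if the arm or the gripper's body presses on something with over 40 N, if the wrist force passes 120 N, or if a joint passes its speed limit or range.

## Working session

There is one attempt and no reset: what is moved stays moved. The work goes in short steps, Python scripts to look and compute and a shell command to move; the robot and the scene stay as the last step left them, time stands still between calls to the robot, and variables do not carry over. Pictures are saved under pics/ and viewed, at most 10 in all, crops included, and the job is handed in when it is done.

```bash
ls; mkdir -p pics; cat > h.py <<'E'
import numpy as np,cv2,json
from workcell import bot
from scipy.spatial.transform import Rotation as R
def cam(n):
    p=bot.camera_params(n)
    if 'origin' in p: return p,np.array(p['origin'],float),R.from_quat(p['orientation']).as_matrix()
    s=bot.read_state();T=np.array(p['T_tool_cam'],float);Rt=R.from_quat(s['ee_rot']).as_matrix()
    return p,Rt@T[:3,3]+np.array(s['tool_pos']),Rt@T[:3,:3]
def px2w(n,u,v,z):
    p,o,M=cam(n);d=M@np.array([(u-p['cx'])/p['fx'],(v-p['cy'])/p['fy'],1]);return o+d*(z-o[2])/d[2]
def w2px(n,X):
    p,o,M=cam(n);c=M.T@(np.array(X,float)-o);return np.array([p['cx']+p['fx']*c[0]/c[2],p['cy']+p['fy']*c[1]/c[2]])
def snap(n,f):
    im=bot.camera(n);cv2.imwrite('pics/'+f,cv2.resize(im[:,:,::-1],None,fx=1.5,fy=1.5,interpolation=cv2.INTER_CUBIC));return im
def tool():
    s=bot.read_state();Rt=R.from_quat(s['ee_rot']).as_matrix();return s,Rt,np.array(s['tool_pos'])
def rel(X,xdir=None):
    """shift in tool cm to bring TCP to X"""
    s,Rt,p=tool();return (Rt.T@(np.array(X)-p)/10).round(2)
E
python3 - <<'E'
from h import *
snap('top','top1.png');snap('scene','sc1.png')
s,Rt,p=tool();print(s);print(Rt.round(3))
for n in('top','scene','wrist'):print(n,bot.camera_params(n))
E
```

```text
pics
{'clock': 0.1, 'joint_pos': array([ 1.53820775,  0.50176523, -0.42681217,  1.55134965,  0.22081146,
        1.13829453, -0.21030801]), 'joint_velocities': array([-3.47501507e-04, -3.90336330e-03, -2.64220470e-04, -3.52753509e-03,
        8.33800229e-04, -1.40675578e-03, -9.10294008e-05]), 'joint_torque': array([-1.16436020e-02, -5.70809519e+01, -5.83913907e+00, -2.81745815e+01,
        1.03408072e-02,  5.61145673e-03, -4.42786629e-06]), 'tool_pos': array([ 189.25163995, -621.18483602,  230.35474508]), 'ee_rot': array([ 9.89079487e-01,  1.47380441e-01, -1.01615223e-04, -8.74350280e-04]), 'wrist_force': array([-0.18899798, -0.22259741, -0.35317861]), 'torque': array([ 0.06872371,  0.01672363, -0.01531144]), 'grip_force': 0.0, 'finger_gap': 85.21350999027635}
[[ 0.957  0.292 -0.   ]
 [ 0.292 -0.957  0.002]
 [ 0.    -0.002 -1.   ]]
top {'fx': 458.0620387101144, 'fy': 458.0620387101144, 'cx': 257.9829791077702, 'cy': 189.86869484097136, 'origin': array([ 341.90575371,   41.90160188, 1337.39463346]), 'orientation': array([-0.70094212,  0.71048248, -0.04203841,  0.04612553])}
scene {'fx': 428.5090806294745, 'fy': 428.5090806294745, 'cx': 257.59106562085066, 'cy': 189.3289317663418, 'origin': array([1372.47500284,  280.18397361, 1016.44689905]), 'orientation': array([ 0.56723596,  0.73787959, -0.29501518, -0.21620157])}
wrist {'fx': 322.2315680789344, 'fy': 322.2315680789344, 'cx': 257.789213931398, 'cy': 190.9296513224944, 'T_tool_cam': array([[-6.89646264e-05, -9.61639666e-01, -2.74315783e-01,
         6.83012694e+01],
       [ 9.99999879e-01, -1.99867043e-04,  4.49246693e-04,
         7.24715963e-02],
       [-4.86840124e-04, -2.74315719e-01,  9.61639563e-01,
        -1.43740643e+02],
       [ 0.00000000e+00,  0.00000000e+00,  0.00000000e+00,
         1.00000000e+00]])}
```

View pics/top1.png

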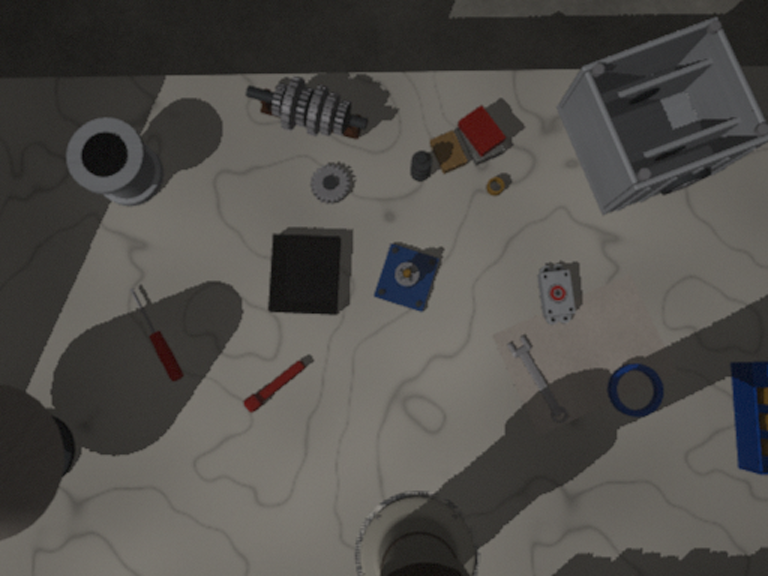

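View pics/sc1.png

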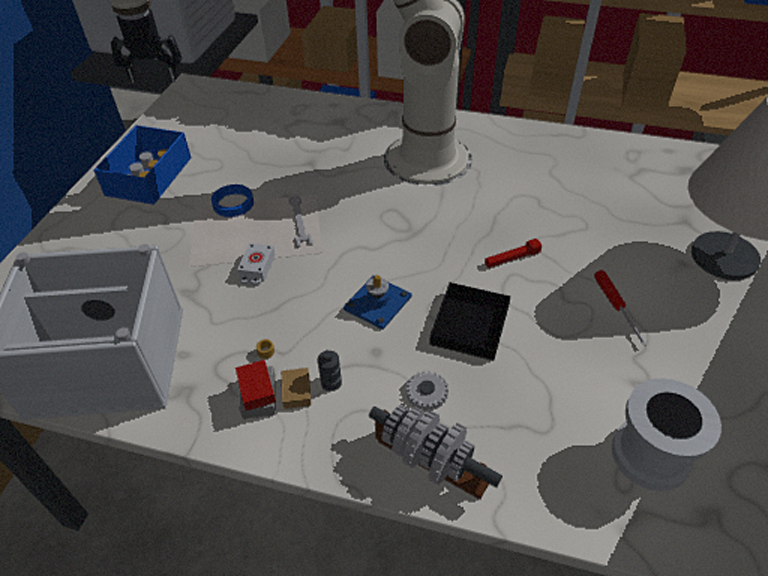

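The top view shows the carrier (bearing at 558,293), the blue stand (base centre near 407,276), and the tray (306,273). It also shows the gear (332,182), drum (421,165), spanner (540,378), tape (635,390), bush (497,184), torch (278,384) and driver (160,340).

```bash
python3 - <<'E'
from h import *
for n,u,v,z in [('carrier',558,293,29),('lugA',553,265,12),('lugB',563,321,12),('standbase',407.5,276,12),('pin',406,271,84),('trayc',306,274,30),('drum',421,155,90),('gear',332,182,20),('bush',497,184,22),('spA',520,345,5),('spB',560,414,5),('tape',635,390,24),('redbox',482,130,60)]:
    print(n,px2w('top',u/1.5,v/1.5,z).round(0))
for n,u,v,z in [('carrier',257,258,29),('tray',472,319,30)]:
    print(n,px2w('scene',u/1.5,v/1.5,z).round(0))
for x in (0,189):print(w2px('top',[x,-621 if x else 0,230])*1.5, w2px('scene',[x,-621 if x else 0,230])*1.5)
E
```

```text
carrier [ 486. -279.   29.]
lugA [ 543. -275.   12.]
lugB [ 433. -290.   12.]
standbase [525.   8.  12.]
pin [524.  13.  84.]
trayc [529. 204.  30.]
drum [743. -19.  90.]
gear [713. 154.  20.]
bush [ 703. -170.   22.]
spA [ 388. -207.    5.]
spB [ 256. -278.    5.]
tape [ 300. -417.   24.]
redbox [ 800. -139.   60.]
carrier [ 487. -271.   29.]
tray [541. 214.  30.]
[421.91295648 594.77164428] [429.74081454  77.82561324]
[815.99950804 463.71125932] [155.74023909  85.87743676]
```

```bash
python3 -m creep '[[0,0,9,24,-15,0,0],[0,0,9,24,-15,0,0],[0,0,9,24,-15,0,0],[0,0,9,24,-15,0,0],[0,0,9,24,-15,0,0]]' 40
python3 -c "
from h import *
print(rel([487,-277,200]),tool()[1].round(3))"
```

```text
clock: 0.72
tool_pos: [377.9, -404.5, 231.3]
ee_rot: [0.997, 0.072, 0.0, -0.001]
wrist_force: [-0.6, -1.5, -1.0]
finger_gap: 85.5
grip_force: 0.0
[ 12.62 -11.05   3.15] [[ 0.99   0.143  0.001]
 [ 0.143 -0.99   0.001]
 [ 0.001 -0.001 -1.   ]]
```

```bash
python3 -m creep '[[0,0,0,12.6,-11,3,0],[0,0,0,12.6,-11,3,0],[0,0,0,12.6,-11,3,0],[0,0,0,12.6,-11,3,0],[0,0,0,12.6,-11,3,0]]'
python3 -c "
from h import *
im=snap('wrist','w1.png')
s,Rt,p=tool();print(p,Rt.round(3)[:2,:2],w2px('wrist',[487,-277,29])*1.5)"
```

```text
clock: 1.35
tool_pos: [484.3, -282.3, 200.9]
ee_rot: [0.998, 0.069, -0.001, -0.0]
wrist_force: [-0.4, -1.4, 0.0]
finger_gap: 85.4
grip_force: 0.0
[ 483.99864644 -283.17844796  201.05633612] [[ 0.991  0.137]
 [ 0.137 -0.991]] [377.36978381 249.1948307 ]
```

View pics/w1.png

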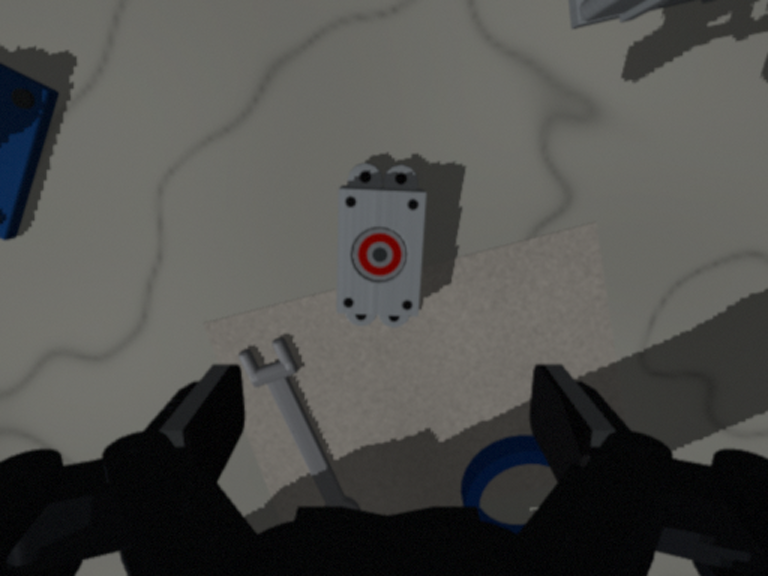

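The wrist view is clear: bearing centre at (379,254), four bolt holes at (351,202), (412,204), (348,302) and (407,305), and nothing under the fingers.

```bash
python3 -c "
from h import *
q=lambda u,v,z:px2w('wrist',u/1.5,v/1.5,z)
c=q(379.5,254.5,29);h=[q(*a,30) for a in [(351,202),(412,204),(348,302),(407,305)]]
print(c,np.mean(h,0))
d=h[0]+h[1]-h[2]-h[3];print(np.degrees(np.arctan2(d[1],d[0])),[np.linalg.norm(h[0]-h[2]),np.linalg.norm(h[0]-h[1])])
s,Rt,p=tool();print('tool yaw',np.degrees(np.arctan2(Rt[1,0],Rt[0,0])))
c=(c+np.mean(h,0))/2
print(rel([c[0],c[1],-2]))"
```

```text
[ 483.62450866 -278.88020141   29.        ] [ 483.69118588 -278.86153722   30.        ]
5.39032449619479 [np.float64(67.8028895497566), np.float64(39.386808532298325)]
tool yaw 7.856434485137189
[ 0.05 -0.44 20.31]
```

```bash
python3 -m creep '[[0,0,2.5,0,-0.4,6,0],[0,0,2.5,0,-0.4,12,0],[0,0,2.5,0,-0.4,16,0],[0,0,2.5,0,-0.4,18,0],[0,0,2.5,0,-0.4,18,0]]'
python3 -c "
from h import *
s,Rt,p=tool();print(np.degrees(np.arctan2(Rt[1,0],Rt[0,0])),rel([483.6,-278.9,-2]))"
```

```text
clock: 2.02
tool_pos: [483.3, -278.6, 20.6]
ee_rot: [0.999, 0.047, -0.001, -0.0]
wrist_force: [-0.1, -0.6, 0.2]
finger_gap: 85.3
grip_force: 0.0
5.360732546573946 [0.03 0.03 2.26]
```

```bash
python3 -m creep '[[0,0,0,0,0,2.2,0],[0,0,0,0,0,2.2,120],[0,0,0,0,0,2.2,200],[0,0,0,0,0,2.2,200],[0,0,0,0,0,2.2,200]]' 100
python3 -m creep '[[0,0,0,0,0,0,200],[0,0,0,0,0,0,200],[0,0,0,0,0,-1,200],[0,0,0,0,0,-3,200]]' 100
```

```text
clock: 2.65
tool_pos: [485.8, -278.4, 1.5]
ee_rot: [0.999, 0.048, 0.001, 0.001]
wrist_force: [-0.6, 0.4, 6.1]
finger_gap: 54.3
grip_force: 107.6
clock: 3.15
tool_pos: [483.2, -277.6, 29.7]
ee_rot: [0.999, 0.048, -0.001, -0.001]
wrist_force: [-0.0, -0.0, -5.4]
finger_gap: 54.4
grip_force: 106.5
```

```bash
python3 -m creep '[[0,0,0,0,0,-6,200],[0,0,0,-1,-6,-10,200],[0,0,0,-2,-12,-13,200],[0,0,0,-3,-18,-14,200],[0,0,0,-4,-22,-14,200]]' 
python3 -m creep '[[0,0,0,-1,-5,0,200],[0,0,0,-1.5,-7,0,200],[0,0,0,-1.5,-7,0,200],[0,0,0,-1.5,-7,0,200]]' 
python3 -c "
from h import *
im=snap('wrist','w2.png')
s,Rt,p=tool();print(p,s['wrist_force'],s['finger_gap'],w2px('wrist',[525,9,34])*1.5)"
```

```text
clock: 3.78
tool_pos: [423.8, -60.7, 171.6]
ee_rot: [0.999, 0.048, 0.002, 0.001]
wrist_force: [0.4, 0.9, -5.3]
finger_gap: 54.2
grip_force: 109.0
clock: 4.28
tool_pos: [402.4, 4.8, 169.9]
ee_rot: [0.999, 0.047, 0.001, 0.001]
wrist_force: [0.1, -0.4, -6.1]
finger_gap: 54.4
grip_force: 108.8
[402.4343122    4.48667282 169.77976531] [-0.40073503 -0.58160595 -5.04979903] 54.27051406523795 [398.8528739   41.73647401]
```

View pics/w2.png

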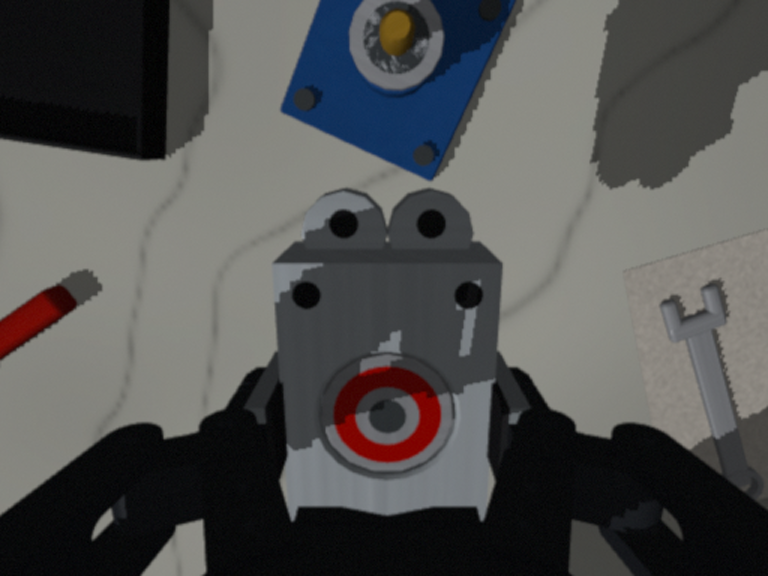

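The wrist view shows the shoulder disc (centre about 396,44, edges at 349 and 443), the brass pin tip (399,22), and the bearing in the held carrier (388,414).

```bash
python3 -c "
from h import *
from scipy.optimize import least_squares
for h in (46,55,60,65,72):
    c=px2w('wrist',396/1.5,44/1.5,h);l=px2w('wrist',349/1.5,44/1.5,h);r=px2w('wrist',443/1.5,44/1.5,h)
    print(h,c.round(1),'dia',np.linalg.norm(l-r).round(1),'tip',px2w('wrist',399/1.5,22/1.5,h+25)[:2].round(1),'top shoulder',px2w('top',406/1.5,273/1.5,h)[:2].round(1),'scene pin tip', px2w('scene',376/1.5,278/1.5,h+25)[:2].round(1))
s,Rt,p=tool()
b=px2w('wrist',387.5/1.5,414/1.5,p[2]+29);print('bearing',b,Rt.T@(b-p))
im=bot.camera('top');cv2.imwrite('pics/c.png',cv2.resize(im[145:220,235:310,::-1],None,fx=8,fy=8,interpolation=cv2.INTER_CUBIC))
"
```

```text
46 [521.5  10.4  46. ] dia 47.4 tip [525.8  10. ] top shoulder [526.   11.9] scene pin tip [517.9  10.1]
55 [519.8  10.4  55. ] dia 45.8 tip [523.8  10. ] top shoulder [524.7  12.1] scene pin tip [526.   12.6]
60 [518.8  10.4  60. ] dia 44.9 tip [522.6  10. ] top shoulder [524.   12.2] scene pin tip [530.5  14.1]
65 [517.9  10.4  65. ] dia 44.0 tip [521.5  10. ] top shoulder [523.3  12.4] scene pin tip [535.   15.5]
72 [516.5  10.4  72. ] dia 42.7 tip [519.9  10.1] top shoulder [522.3  12.5] scene pin tip [541.4  17.5]
bearing [402.66359404   3.95908318 198.77976531] [  0.20016748   0.57232727 -28.99936716]
```

View pics/c.png

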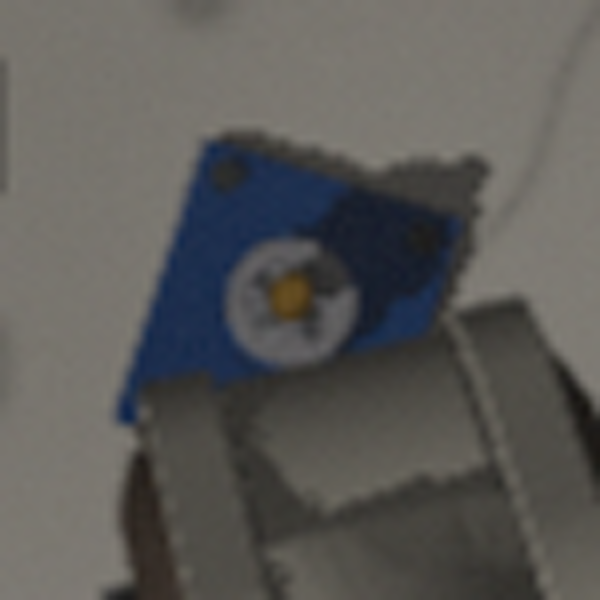

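The top crop puts the shoulder centre at (271.4,182.8) and the pin at (271.2,182.1) in full-image pixels. Both agree with a stand at about (522,10). I'll move closer for one more look.

```bash
python3 -m creep '[[0,0,0,3.3,-0.6,0,200],[0,0,0,3.3,-0.6,0,200],[0,0,0,3.3,-0.6,0,200]]' 
python3 -c "
from h import *
s,Rt,p=tool();im=bot.camera('wrist');cv2.imwrite('pics/c2.png',cv2.resize(im[10:135,180:340,::-1],None,fx=5,fy=4.8 and 5,interpolation=cv2.INTER_CUBIC)[:600])
print(p,Rt[:2,:2].round(3))
for h in (46,55,65):
  for z in (h,h+25): print(h,z,(w2px('wrist',[522.5,10.3,z])-[180,10])*5)"
```

```text
clock: 4.75
tool_pos: [433.9, 14.0, 168.9]
ee_rot: [0.999, 0.047, -0.001, -0.0]
wrist_force: [-0.7, -0.2, -6.2]
finger_gap: 54.6
grip_force: 109.0
[433.85784199  13.97137553 168.91849318] [[ 0.996  0.094]
 [ 0.094 -0.996]]
46 46 [463.17023914 310.82044694]
46 71 [471.12533857 296.8908141 ]
55 55 [465.8521431  306.12434756]
55 80 [474.41838343 291.12458752]
65 65 [469.06613027 300.49655352]
65 90 [478.39789672 284.15633282]
```

View pics/c2.png

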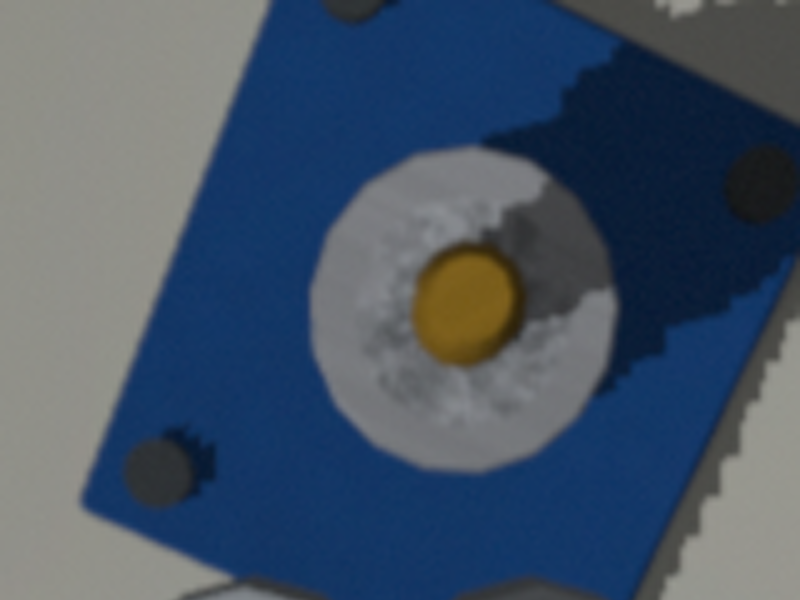

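The close view shows the disc centred at (464,309) and the nose near (470,297) in crop pixels. That matches a stand at (522.2,10.4) with a low shoulder of about 50.

```bash
python3 -m creep '[[0,0,0,5,0.6,0,200],[0,0,0,8.74,1.14,0,200],[0,0,0,8.74,1.14,4,200],[0,0,0,8.74,1.14,6,200],[0,0,0,8.74,1.14,6,200]]' 
python3 -c "
from h import *
for i in range(3): bot.camera('wrist');print(rel([522,10.9,100]),bot.read_state()['wrist_force'].round(2))"
```

```text
clock: 5.42
tool_pos: [519.8, 11.1, 107.6]
ee_rot: [0.999, 0.048, -0.003, -0.0]
wrist_force: [0.1, -0.1, -4.7]
finger_gap: 54.0
grip_force: 108.4
[0.07 0.06 0.9 ] [-0.41  1.02 -5.9 ]
[-0.05  0.07  0.99] [ 1.09 -0.18 -4.78]
[-0.11  0.06  1.04] [-0.35  0.7  -5.23]
```

```bash
python3 -m creep '[[0,0,0,-0.05,0.05,0.5,200],[0,0,0,-0.05,0.05,1,200],[0,0,0,-0.05,0.05,1.5,200],[0,0,0,-0.05,0.05,1.5,200]]' 
python3 -m creep '[[0,0,0,0,0,0.2,200],[0,0,0,0,0,0.4,200],[0,0,0,0,0,0.6,200],[0,0,0,0,0,0.8,200],[0,0,0,0,0,0.8,200]]' 
python3 -c "
from h import *
print(rel([522,10.9,75]))"
```

```text
clock: 6.08
tool_pos: [521.6, 11.0, 93.8]
ee_rot: [0.999, 0.048, -0.0, -0.0]
wrist_force: [0.2, -0.2, -5.6]
finger_gap: 54.5
grip_force: 108.7
clock: 6.7
tool_pos: [521.9, 11.0, 86.1]
ee_rot: [0.999, 0.048, -0.0, -0.0]
wrist_force: [-0.5, 0.1, -5.3]
finger_gap: 54.7
grip_force: 108.7
[0.01 0.01 1.11]
```

```bash
python3 -m creep '[[0,0,0,0,0,0.15,200],[0,0,0,0,0,0.3,200],[0,0,0,0,0,0.4,200],[0,0,0,0,0,0.5,200]]'
```

```text
clock: 7.2
tool_pos: [522.0, 11.0, 81.2]
ee_rot: [0.999, 0.048, -0.0, -0.0]
wrist_force: [-0.3, 0.2, -5.5]
finger_gap: 54.4
grip_force: 108.7
```

```bash
python3 -m creep '[[0,0,0,0,0,0.1,200],[0,0,0,0,0,0.2,200],[0,0,0,0,0,0.3,200],[0,0,0,0,0,0.4,200]]'
```

```text
clock: 7.7
tool_pos: [522.0, 11.0, 77.3]
ee_rot: [0.999, 0.048, 0.0, -0.0]
wrist_force: [-0.1, -0.6, -5.3]
finger_gap: 54.1
grip_force: 108.7
```

```bash
python3 -m creep '[[0,0,0,0,0,0.1,200],[0,0,0,0,0,0.2,200],[0,0,0,0,0,0.3,200]]'
```

```text
clock: 8.07
tool_pos: [522.0, 11.0, 74.2]
ee_rot: [0.999, 0.048, 0.0, 0.0]
wrist_force: [-1.1, 0.4, -5.0]
finger_gap: 54.4
grip_force: 108.7
```

```bash
python3 -m creep '[[0,0,0,0,0,0.1,200],[0,0,0,0,0,0.2,200],[0,0,0,0,0,0.3,200]]'
```

```text
clock: 8.45
tool_pos: [522.0, 11.0, 71.2]
ee_rot: [0.999, 0.048, 0.0, -0.0]
wrist_force: [-0.5, 0.2, -5.0]
finger_gap: 54.5
grip_force: 108.7
```

```bash
python3 -m creep '[[0,0,0,0,0,0.1,200],[0,0,0,0,0,0.2,200]]'
```

```text
clock: 8.7
tool_pos: [522.2, 11.0, 69.9]
ee_rot: [0.999, 0.048, 0.0, 0.0]
wrist_force: [-3.4, -1.1, 5.4]
finger_gap: 54.2
grip_force: 109.7
```

```bash
python3 -m creep '[[0,0,0,0,0,0.1,200],[0,0,0,0,0,0.2,200]]'
```

```text
clock: 8.95
tool_pos: [522.6, 11.1, 68.3]
ee_rot: [0.999, 0.048, 0.001, 0.0]
wrist_force: [-3.9, 0.4, 8.7]
finger_gap: 54.3
grip_force: 110.0
```

```bash
python3 -m creep '[[0,0,0,0,0,0.1,200],[0,0,0,0,0,0.2,200]]'
```

```text
clock: 9.2
tool_pos: [522.6, 11.1, 66.6]
ee_rot: [0.999, 0.048, 0.001, 0.0]
wrist_force: [-3.5, -0.5, 8.3]
finger_gap: 54.1
grip_force: 110.1
```

```bash
python3 -m creep '[[0,0,0,-0.05,0,0.1,200],[0,0,0,-0.05,0,0.2,200]]'
```

```text
clock: 9.45
tool_pos: [522.5, 11.0, 64.6]
ee_rot: [0.999, 0.048, 0.001, 0.0]
wrist_force: [-2.6, -0.1, 8.3]
finger_gap: 54.2
grip_force: 110.1
```

```bash
python3 -m creep '[[0,0,0,0,0,0.1,200],[0,0,0,0,0,0.2,200]]'
```

```text
clock: 9.7
tool_pos: [522.5, 11.0, 62.6]
ee_rot: [0.999, 0.048, 0.001, 0.0]
wrist_force: [-3.1, 0.3, 8.2]
finger_gap: 53.9
grip_force: 110.2
```

```bash
python3 -m creep '[[0,0,0,0,0,0.1,200]]'
```

```text
clock: 9.82
tool_pos: [522.5, 11.0, 61.6]
ee_rot: [0.999, 0.048, 0.001, 0.0]
wrist_force: [-2.4, -0.3, 7.0]
finger_gap: 54.2
grip_force: 110.2
```

```bash
python3 -m creep '[[0,0,0,0,0,0.1,200]]'
```

```text
clock: 9.95
tool_pos: [522.5, 11.0, 60.3]
ee_rot: [0.999, 0.048, 0.001, 0.0]
wrist_force: [0.7, 0.2, -5.9]
finger_gap: 54.3
grip_force: 108.8
```

```bash
python3 -m creep '[[0,0,0,0,0,0.05,200],[0,0,0,0,0,0.1,200],[0,0,0,0,0,0.1,200]]'
```

```text
clock: 10.32
tool_pos: [521.5, 11.0, 58.2]
ee_rot: [0.999, 0.048, -0.0, -0.0]
wrist_force: [0.3, -0.3, -4.0]
finger_gap: 54.0
grip_force: 109.0
```

```bash
python3 -m creep '[[0,0,0,0,0,0.05,200],[0,0,0,0,0,0.05,200]]'
```

```text
clock: 10.58
tool_pos: [521.6, 10.9, 58.1]
ee_rot: [0.999, 0.048, 0.0, 0.0]
wrist_force: [-2.9, 0.6, 3.3]
finger_gap: 54.0
grip_force: 109.9
```

```bash
python3 -m creep '[[0,0,0,0,0,0.03,200],[0,0,0,0,0,0.03,200]]'
```

```text
clock: 10.82
tool_pos: [521.5, 10.9, 58.1]
ee_rot: [0.999, 0.048, 0.0, 0.0]
wrist_force: [-3.6, 0.2, 7.0]
finger_gap: 54.9
grip_force: 110.3
```

```bash
python3 -m creep '[[0,0,0,0,0,0,130],[0,0,0,0,0,0,60],[0,0,0,0,0,0,0],[0,0,0,0,0,0,0],[0,0,0,0,0,-2,0]]'
python3 -m creep '[[0,0,0,-1,0,-6,0],[0,0,0,-3,0,-10,0],[0,0,0,-3,0,-10,0],[0,0,0,-3,0,-10,0]]'
python3 -c "
from h import *
snap('wrist','w3.png')
s,Rt,p=tool();print(p,s['finger_gap'],w2px('wrist',[522,10.5,58+41])*1.5)"
```

```text
clock: 11.45
tool_pos: [520.2, 11.0, 77.0]
ee_rot: [0.999, 0.048, -0.002, -0.0]
wrist_force: [0.2, 0.3, 0.4]
finger_gap: 85.1
grip_force: 0.0
clock: 11.95
tool_pos: [491.9, 7.7, 178.1]
ee_rot: [0.999, 0.047, 0.001, 0.0]
wrist_force: [0.3, -0.2, -0.1]
finger_gap: 85.4
grip_force: 0.0
[491.51176109   7.84263388 177.33777831] 85.40677642143599 [386.2568079  233.23825133]
```

View pics/w3.png

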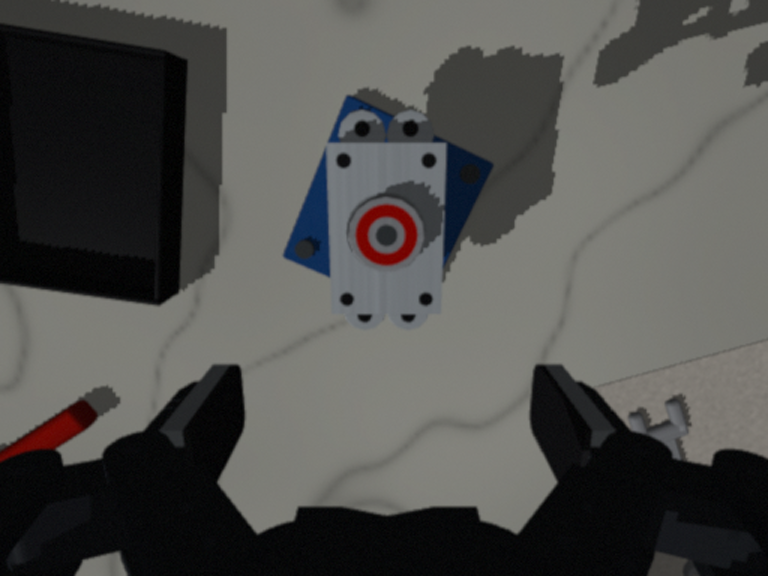

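Bearing proud at (386,232) as predicted, centred; carrier seated on the stand.

```bash
python3 -c "
from h import *
b=px2w('wrist',386/1.5,232.5/1.5,99.3);print(b,rel([b[0],b[1],89]))"
```

```text
[522.38224167  10.65551518  99.3       ] [3.1  0.01 8.83]
```

```bash
python3 -m creep '[[0,0,0,3.05,0,4,0],[0,0,0,3.05,0,7,0],[0,0,0,3.05,0,8.3,0],[0,0,0,3.05,0,8.8,0],[0,0,0,3.05,0,8.8,0]]' 40
python3 -m creep '[[0,0,0,0,0,0,80],[0,0,0,0,0,0,120],[0,0,0,0,0,0,200],[0,0,0,0,0,0,200],[0,0,0,0,0,0,200]]' 40
```

```text
clock: 12.62
tool_pos: [522.1, 11.2, 89.7]
ee_rot: [0.999, 0.048, 0.0, -0.0]
wrist_force: [-1.0, -0.7, 0.4]
finger_gap: 85.3
grip_force: 0.0
clock: 13.25
tool_pos: [522.5, 10.9, 90.4]
ee_rot: [0.999, 0.047, 0.001, 0.0]
wrist_force: [-1.4, -0.6, 4.9]
finger_gap: 33.6
grip_force: 39.2
```

```bash
python3 -m creep '[[0,0,0,0,0,-0.3,200],[0,0,0,0,0,-1,200],[0,0,0,0,0,-3,200],[0,0,0,0,0,-6,200],[0,0,0,0,0,-7,200]]' 40
python3 -c "
from h import *
snap('top','t4.png');s,Rt,p=tool();print(s['finger_gap'],s['wrist_force'],rel([525,204,150]))
print([w2px('top',X)*1.5 for X in ([522,10.5,89],[529,204,30])])
"
```

```text
clock: 13.88
tool_pos: [523.5, 11.2, 162.2]
ee_rot: [0.999, 0.048, 0.002, 0.0]
wrist_force: [1.1, 0.2, -1.2]
finger_gap: 33.6
grip_force: 39.9
33.36160901706108 [0.40891972 0.32245523 0.7672608 ] [  1.96 -19.19   1.23]
[array([407.29393319, 271.82623082]), array([305.9088917, 274.0154379])]
```

View pics/t4.png

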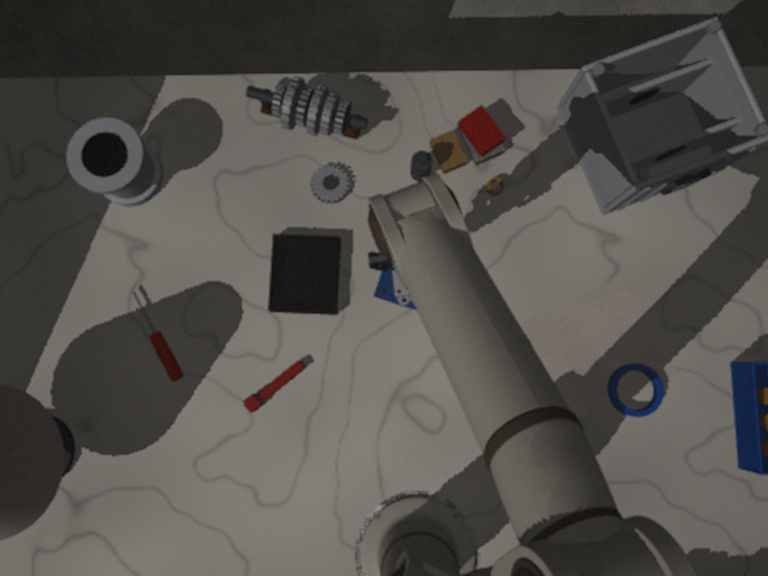

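Top view: carrier still on the stand, bearing held (gap 33), tray centre unchanged at (306,274).

```bash
python3 -m creep '[[0,0,0,0.5,-6,0,200],[0,0,0,1,-12,0,200],[0,0,0,2,-18,0,200],[0,0,0,2,-19,3,200],[0,0,0,2,-19,6,200]]' 40
python3 -c "
from h import *
s,Rt,p=tool();print(s['finger_gap'],rel([528,203,15]))"
```

```text
clock: 14.55
tool_pos: [523.3, 204.3, 98.6]
ee_rot: [0.999, 0.049, 0.0, -0.0]
wrist_force: [0.4, -0.8, -1.0]
finger_gap: 33.5
grip_force: 40.0
33.53855441153723 [0.45 0.18 8.36]
```

```bash
python3 -m creep '[[0,0,0,0.4,0.1,4,200],[0,0,0,0.4,0.1,6,200],[0,0,0,0.4,0.1,7.3,200],[0,0,0,0.4,0.1,8,200],[0,0,0,0.4,0.1,8,200]]' 40
python3 -m creep '[[0,0,0,0,0,0,150],[0,0,0,0,0,0,130],[0,0,0,0,0,0,110],[0,0,0,0,0,0,110]]'
```

```text
clock: 15.18
tool_pos: [528.2, 201.6, 19.8]
ee_rot: [0.999, 0.048, 0.0, -0.0]
wrist_force: [-0.4, 0.1, -0.5]
finger_gap: 33.9
grip_force: 40.0
clock: 15.68
tool_pos: [528.2, 201.4, 19.8]
ee_rot: [0.999, 0.047, 0.0, -0.0]
wrist_force: [-0.3, -0.6, 1.1]
finger_gap: 48.6
grip_force: 0.0
```

```bash
python3 -m creep '[[0,0,0,0,0,-3,110],[0,0,0,0,0,-8,110],[0,0,0,-4,0,-13,110],[0,0,0,-8,0,-16,110],[0,0,0,-8,0,-16,110]]'
python3 -c "
from h import *
snap('wrist','w5.png');snap('scene','s5.png')"
```

```text
clock: 16.3
tool_pos: [447.3, 194.3, 181.8]
ee_rot: [0.999, 0.049, 0.002, 0.001]
wrist_force: [0.4, 0.1, 0.0]
finger_gap: 48.6
grip_force: 0.0
```

View pics/w5.png

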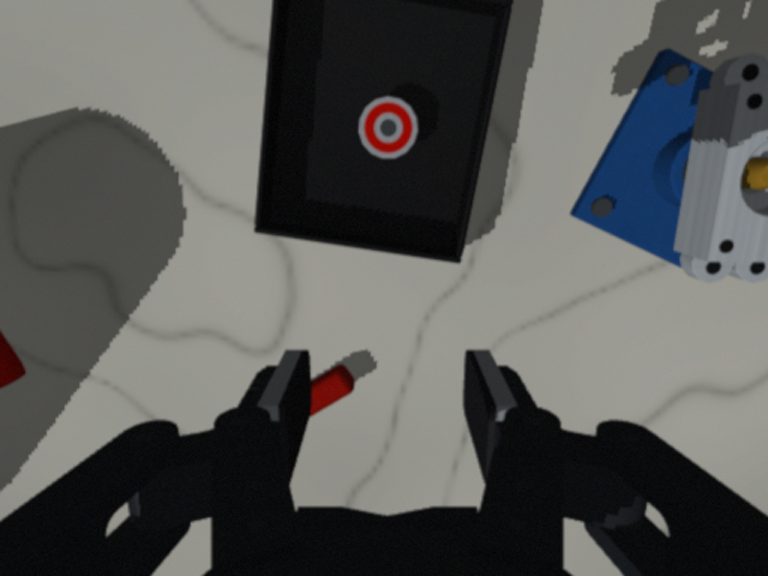

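View pics/s5.png

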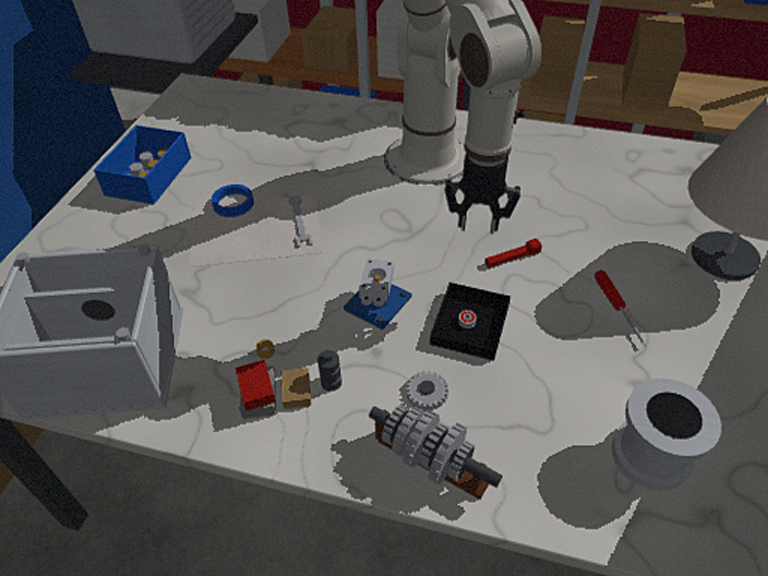

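The bearing lies flat in the tray (388,127 in the wrist view). The carrier sits level on the stand with the pin in its bore, and the bystanders look unmoved.

```bash
python3 -c "
from workcell import bot
print(bot.sign_off())"
```

```text
the job is handed in; nothing more can be done
None
```

I pressed the carrier onto the drift stand until it bottomed, left it seated there, moved the worn bearing to the scrap tray, and handed the job in at about 16.4 s; the final pictures show the bystanders unmoved, but no verdict came back.

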